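# Switch on the drying fan with its key

## Robot

A 6-joint arm with a two-finger parallel gripper is mounted at the origin on a cart in front of the work surface, level with it; the furniture and walls round the work are solid. World frame = base frame: x ahead of the robot, y to its left, z up, the work surface at z = 0. Lengths are in mm, angles in rad, forces in N, time in s.
With the tool pointing down it reaches from about 275 to 750 mm from the base axis. Payload 10.2 kg.
Tool frame: the origin (TCP) lies at the very end of the fingers, on their centre line; the grasp point (between the pads) lies 19 mm behind it (ctrl.tcp_to_grasp is the distance from the TCP to the grasp point, in mm); z points along the fingers, x is the direction in which the jaws open and shut, and the axes are right-handed (so a half turn about z gives the same grasp; the last joint's range is limited). The gripper opens to 85 mm and grips with 20 to 120 N. Pads are 22 mm wide; open, the fingers measure 114 mm over their backs; the gripper's body (76 mm by 85 mm) begins 54 mm behind the grasp point. The pads swing forward as they close: fully open they stand 13 mm farther back than shut.
Start: joints at [-1.367, 0.313, 1.498, -0, 1.331, -0.223], TCP at [217.317, -477.916, 206.394] pointing down, gripper open.
Joint ranges: [-2.94, 2.94], [-0.97, 2.17], [0.19, 2.56], [-1.23, 4.37], [0.02, 3.11], [-2.88, 2.88]. Speed limits (rad/s): [2.39, 2.39, 3.01, 3.14, 3.14, 3.14].

## Interface

Orientations are given as a unit quaternion [w, x, y, z].
In Python, from rig import monitor, vision, order, ctrl gives the robot as it stands. The module is installed in compiled form; this text tells all that it offers.
- The arm moves only by the shell command python3 -m pendant 'ROWS' [FORCE]. ROWS is JSON, a list that holds one entry, the list of rows, each a list of 5 numbers: the closure, from -1 (fully open) to 1 (shut), then the shift along the world's x, y, z in m, then the turn about the world's z in degrees. In form: [[[fingers, dx, dy, dz, spin], ...]]. A call has 1 to 20 rows; each row is the pose to reach, as a shift and turn from the pose commanded when the call began; what a row does not reach only later rows make up. A row lasts 1/10 s, in which the tool goes at most 50 mm and 8.59 degrees, less where a joint would pass 70% of its speed; a pose out of reach is approached as far as the arm can. A call with a gripper value outside its range is refused whole. The fingers move at their own pace and stop on an object; FORCE is the grip in N (left out, the last holds). Time passes only in rows, so rows that repeat a pose let the fingers close. It gives the time, the measured TCP pose, the force and the opening at its end, in the units of the state.
- monitor.sense(): the state, without advancing time (a new reading comes with each control period).
- vision.capture(name): name is "scene" or "top" or "wrist"; returns (picture, depth): 400x640x3 uint8, red, green, blue; 400x640 float32, mm along the optical axis (not along the pixel's ray), 0 where there is no reading.
- vision.camera_info(name): a dict with "fov_y" (degrees; the focal length in pixels is half the picture's height over the tangent of half this angle, whatever the lens; pixels are square), "cx", "cy" (the principal point, pixels), "R" (3x3) and "t" (3): a world point X has camera coordinates R X + t; the wrist camera has in their place "hand_eye" (4x4, takes a point from camera to tool coordinates, whose origin is the TCP and whose axes are the tool frame's). Camera axes: x right, y down, z forward; pixel columns grow to the right and rows downward; lengths in mm; the calibration is good to about 2 mm. A picture is of the moment at which its call begins: read the wrist's pose just before it. camera_info takes no time and is no camera call.
- order.finish_job(): hands the job in, once; it reports no verdict.
The state is a dict: "time_s": time; "joints": joint angles; "dq": joint speeds; "tau": joint torques, N m; "eef_pos": TCP position; "ee_rot": TCP orientation; "force": force on the tool from outside, world axes, zero at the start; "wrist_torque": the same for the moment, N m; "grip_width": opening from 0.0 (shut) to 1.0 (fully open).
Only numpy, scipy, OpenCV 4.12 (cv2) and the standard library are available. Lean on these libraries where they do the work, as an engineer would, in place of code of your own. Each camera call takes 0.05 s, during which the arm holds its last target.

## Task

Switch on the drying fan of the printing table: take the key with the flat rectangular bow out of the wooden stand, push it fully into the slot of the drum on the grey switch box, and only then turn it clockwise (seen from above) to the stop. Leave the key in the switch and let go of it; leave the other key, with the round bow, in its place in the stand.

Things in the scene. Friction and masses are not known exactly. Their poses are not given: they have to be found in the camera images.
- bar_key: Right key, steel, 90 g, upright in either hole (110 mm apart, 28 mm square) of a wooden stand 80x190 mm, 42 high. Origin: axis, underside of its collar, which rests on the stand; z up. Collar 40 mm wide, z 0..5 mm; neck 16 wide; bow = upright plate 50 mm along x, 10 thick along y, z 12..48. Flat bit below: 24 along x, 8 along y, down to z -24.5, narrower nose. Half turns about z are alike.
- round_key: The other key, to be left alone: steel, same collar (origin at its underside), but its bow is an upright round disc 42 mm across, 10 mm thick (in the x-z plane), and its bit a round pin 18 mm thick that does not fit the slot. It stands in the other hole of the stand.
- switch_face (a point): Centre of the drum's top face, at the mouth of the key slot, 62 mm above the table; turns with the drum; z up. Drum: 80 mm across, 32 high, on a fixed grey housing 130x120 mm, 30 high. Slot: 31 mm along x, 12 along y, 28 deep, its mouth flared 5 mm all round over the top 10 mm. White pointer on the rim at +x. With the key home, its collar lies on this face.
- switch (a joint): Turn of the drum about its upright axis: 0 = off stop (pointer at the single white pip), grows clockwise from above, 1.05 rad = on stop (pointer at the two pips). Starts at 0 to 0.12; stays where left (friction 0.06 N m, no spring). The key has about 10 degrees of play in the slot each way: turn it about 70 degrees.
Mind the look-alikes: they are no part of the job. What is shaped like the bar_key but orange or turquoise is not meant.

How it is judged (in metres and radians):
On the way:
1. the key with the rectangular bow is fully in the slot, collar on the drum's face, while the switch is still off (turned less than 0.5 rad) (horizontal distance between bar_key and switch_face below 0.01 m and z of bar_key in the frame of switch_face below 0.006 m and angle between bar_key's own z axis and vertical below 0.18 rad and value of joint switch below 0.5 rad), for 0.1 s.
At the end, for the whole second after the job is handed in: Switch turned past 0.87 rad (within 10 degrees of its on stop); rectangular-bow key at rest in the slot, upright within 10 degrees, collar within 6 mm of the drum's face and 10 mm of its centre; round-bow key upright (11 degrees) and within 20 mm of where it stood (horizontal distance between bar_key and switch_face below 0.01 m and z of bar_key in the frame of switch_face below 0.006 m and angle between bar_key's own z axis and vertical below 0.18 rad and distance of round_key from where it was at the start of the episode below 0.02 m and value of joint switch above 0.87 rad and linear speed of bar_key below 0.02 m/s and angle between round_key's own z axis and vertical below 0.2 rad); the robot touches nothing.
It fails at once if the round-bow key is lifted or pushed out of its place (20 mm or more) (distance of round_key from where it was at the start of the episode above 0.02 m).
It also fails if it takes over 45 s, if anything falls off the work surface, if the arm or the gripper's body presses on something with over 40 N, if the wrist force passes 120 N, or if a joint passes its speed limit or range.

## Working session

There is one attempt and no reset: what is moved stays moved. The work goes in short steps, Python scripts to look and compute and a shell command to move; the robot and the scene stay as the last step left them, time stands still between calls to the robot, and variables do not carry over. Pictures are saved under pics/ and viewed, and the job is handed in when it is done.

```bash
mkdir -p pics
cat > h.py <<'E'
import numpy as np,cv2
from rig import monitor,vision,order,ctrl
def cap(n,f):
    p,d=vision.capture(n); cv2.imwrite('pics/'+f+'.png',p[:,:,::-1]); np.savez('pics/'+f+'.npz',p=p,d=d); return p,d
def info(n):
    return vision.camera_info(n)
def pts(n,u,v,d):
    i=info(n); f=200/np.tan(np.radians(i['fov_y'])/2)
    c=np.stack([(u-i['cx'])/f*d,(v-i['cy'])/f*d,d],-1)
    return (c-np.array(i['t']))@np.array(i['R'])
def ray(n,u,v,z):
    a=pts(n,np.array(u,float),np.array(v,float),np.array(1.)); i=info(n); o=-np.array(i['R']).T@np.array(i['t'])
    dr=a-o; return o+dr*(z-o[2])/dr[2]
E
python3 - <<'E'
from h import *
for n in ('scene','top'): cap(n,n+'0'); print(info(n))
print(monitor.sense())
E
```

```text
{'fov_y': 50.855097734923085, 'cx': 317.2216582064844, 'cy': 203.0629954723815, 'R': array([[-0.85386473, -0.52028862,  0.01465483],
       [-0.38804013,  0.61755688, -0.6841406 ],
       [ 0.34690038, -0.58985019, -0.72920291]]), 't': array([406.21723531, 247.59473082, 789.84177219])}
{'fov_y': 44.503506276386, 'cx': 318.45021723813835, 'cy': 200.88134358183484, 'R': array([[ 0.01294575, -0.99956151, -0.02663079],
       [-0.98718482, -0.00853991, -0.15935245],
       [ 0.15905515,  0.02835245, -0.9868625 ]]), 't': array([ -7.00859378, 495.72554988, 947.34604283])}
{'time_s': 0.1, 'joints': array([-1.36741147e+00,  3.13391726e-01,  1.49831075e+00,  6.11796871e-06,
        1.33099743e+00, -2.23377148e-01]), 'dq': array([ 0.00058316, -0.00138343, -0.00221359, -0.00170615,  0.00164712,
        0.00023257]), 'tau': array([ 2.63318318e-03, -4.12899041e+01, -2.60144806e+01, -1.60466516e-04,
        3.07041380e-03,  1.12158457e-05]), 'eef_pos': array([ 217.26319925, -477.67478603,  205.91246196]), 'ee_rot': array([-3.97447380e-04,  8.40810214e-01, -5.41329730e-01, -3.85419556e-04]), 'force': array([-0.67046183, -0.21465307, -0.12448304]), 'wrist_torque': array([ 0.01740705, -0.02740201, -0.04388179]), 'grip_width': 0.9982881870800874}
```

View pics/scene0.png

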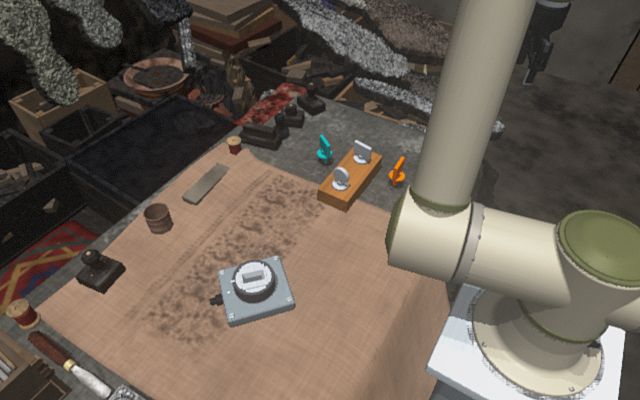

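View pics/top0.png

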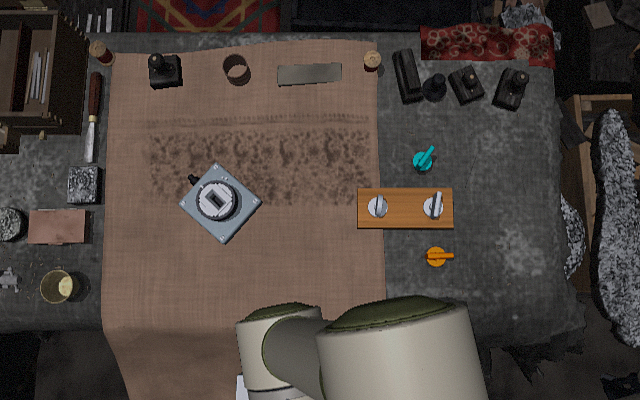

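Run:
```python
from h import *
p=np.load('pics/top0.npz')['p'];s=np.load('pics/scene0.npz')['p']
a=cv2.resize(p[140:280,350:470],(480,560),interpolation=cv2.INTER_CUBIC)
cv2.imwrite('pics/c1.png',a[:,:,::-1])
a=cv2.resize(s[125:215,310:415],(735,600)[:2],interpolation=cv2.INTER_CUBIC)
cv2.imwrite('pics/c2.png',a[:,:,::-1])
a=cv2.resize(p[155:250,170:270],(600,570),interpolation=cv2.INTER_CUBIC)
cv2.imwrite('pics/c3.png',a[:,:,::-1])
for n,u,v,z in [('top',377,206,60),('top',437,205,90),('top',216,200,62),('scene',254,276,62),('scene',362,152,75)]: print(n,u,v,ray(n,u,v,z).round(1))
```

```text
top 377 206 [ 483.3 -117.6   60. ]
top 437 205 [ 481.7 -228.5   90. ]
top 216 200 [492.2 201.1  62. ]
scene 254 276 [494.  201.9  62. ]
scene 362 152 [ 481.4 -218.    75. ]
```

View pics/c1.png

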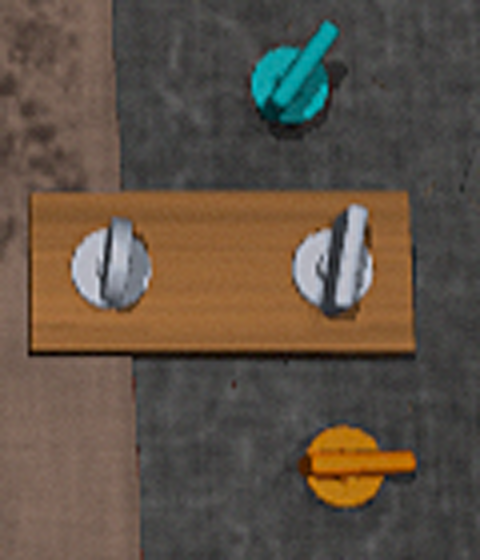

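View pics/c2.png

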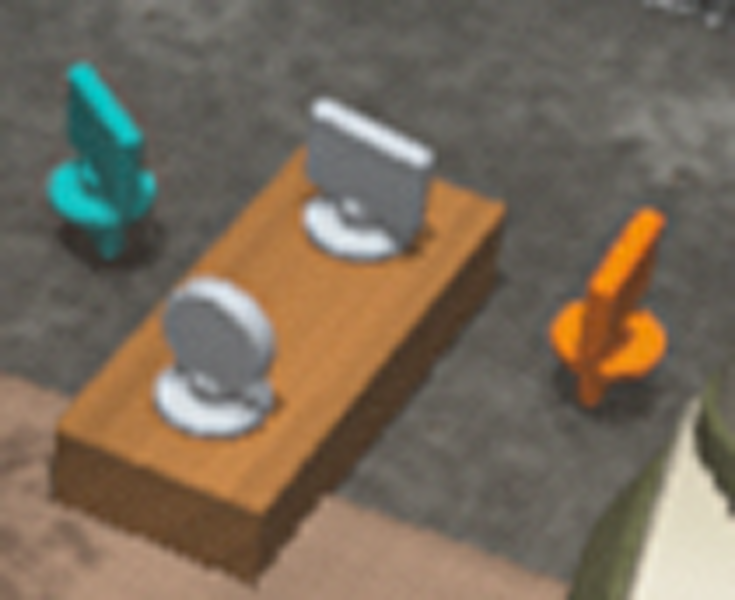

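View pics/c3.png

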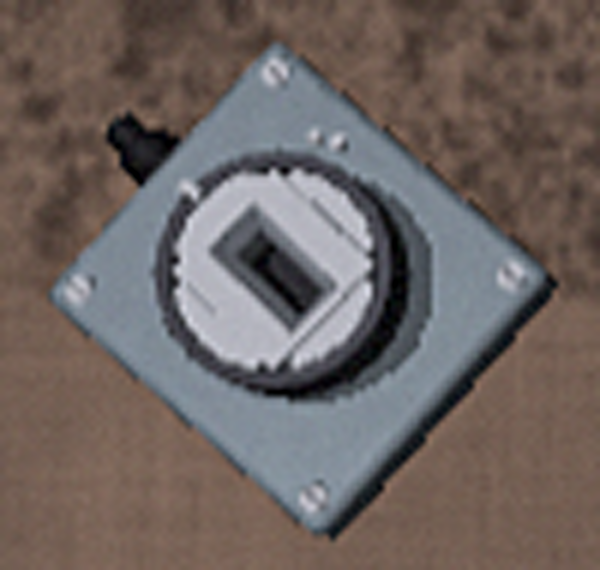

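Run:
```python
from h import *
def blob(n,roi,zmin,zmax):
    d=np.load(f'pics/{n}0.npz')['d'];u0,u1,v0,v1=roi
    vv,uu=np.mgrid[v0:v1,u0:u1];P=pts(n,uu.astype(float),vv.astype(float),d[v0:v1,u0:u1].astype(float))
    m=(P[...,2]>zmin)&(P[...,2]<zmax)&(d[v0:v1,u0:u1]>0)
    return P,m
for n,roi in [('top',(415,455,190,225)),('scene',(345,380,132,170)),('top',(365,392,190,225)),('top',(195,240,178,222)),('scene',(230,280,258,305))]:
    P,m=blob(n,roi,84,96)
    if roi[0] in(195,230): P,m=blob(n,roi,57,67)
    Q=P[m]
    if len(Q)<5: print(n,roi,len(Q));continue
    r=cv2.minAreaRect(Q[:,:2].astype(np.float32)); l=cv2.fitLine(Q[:,:2].astype(np.float32),cv2.DIST_L2,0,.01,.01).ravel()
    print(n,roi,len(Q),Q.mean(0).round(1),r,np.degrees(np.arctan2(l[1],l[0])))
# colour: bright bow top in top
for n,(u0,u1,v0,v1),thr,z in [('top',(425,455,185,225),150,90),('scene',(345,380,132,170),160,90)]:
    p=np.load(f'pics/{n}0.npz')['p'][v0:v1,u0:u1]
    g=cv2.cvtColor(p,cv2.COLOR_RGB2GRAY); print(n); print(g[::2,::1][:20]) if 0 else None
C=[(255,203),(210,250),(293,335),(337,285)]
W=[ray('top',170+x/6-.4,155+y/6-.4,62)[:2] for x,y in C]
W=np.array(W);print(W.round(1),W.mean(0),[np.degrees(np.arctan2(*(a-b)[::-1])) for a,b in((W[1],W[2]),(W[0],W[3]))],np.linalg.norm(W[1]-W[2]),np.linalg.norm(W[0]-W[1]))
# bow top in crop1 : corners
C=[(348,205),(369,210),(357,305),(335,305)]
W=np.array([ray('top',350+x/4-.4,140+y/4-.4,90)[:2] for x,y in C]);print(W.round(1),W.mean(0))
pt=ray('top',170+190/6,155+188/6,62);print('ptr',pt)
```

```text
top (415, 455, 190, 225) 143 [ 484.8 -228.7   89. ] ((485.3663635253906, -229.33151245117188), (10.211503982543945, 49.562828063964844), 79.68892669677734) -10.323513
scene (345, 380, 132, 170) 71 [ 483.8 -226.5   88.1] ((485.84698486328125, -227.61239624023438), (12.43386459350586, 48.25545120239258), 80.31661987304688) -11.188654
top (365, 392, 190, 225) 98 [ 483.2 -119.    90.6] ((484.6741638183594, -119.25914001464844), (9.4934720993042, 37.085086822509766), 83.07009887695312) -7.0277796
top (195, 240, 178, 222) 1069 [494.1 202.9  61.2] ((493.96295166015625, 202.54037475585938), (78.57010650634766, 78.38704681396484), 4.24633264541626) 87.12264
scene (230, 280, 258, 305) 1062 [493.8 205.   60.6] ((494.5111083984375, 203.90298461914062), (78.69869995117188, 78.56011199951172), 80.1255111694336) -45.56001
top
scene
[[515.5 210. ]
 [499.5 224.3]
 [471.3 195.3]
 [488.1 181.5]] [493.60885713 202.77265381] [np.float64(45.79170834360236), np.float64(46.28166352845484)] 40.4132929697857 21.39194741411745
[[ 509.  -228.4]
 [ 506.7 -238.3]
 [ 460.9 -231.4]
 [ 460.8 -221.1]] [ 484.35855683 -229.8200507 ]
ptr [519.55742933 231.1874233   62.        ]
```

The grey key with the rectangular bow (top pixel 437,205; scene pixel 362,152) is the bar_key. Three other things could be mistaken for it:
- The round disc key at (377,206) is the round_key.
- The turquoise key at (424,160) and the orange key at (437,257) are decoys.

The crop confirms this. The key is at about (485,-229) with its bow at -10.5°. The slot is at about (494,203), at 46°. Next I move above the key.

```bash
python3 -m pendant '[[[-1,0.03,0.03,0,-4],[-1,0.06,0.06,0,-8],[-1,0.09,0.09,0,-12],[-1,0.12,0.12,0,-16],[-1,0.15,0.15,0,-20],[-1,0.18,0.18,0,-24],[-1,0.21,0.2,0,-28],[-1,0.24,0.22,0,-32],[-1,0.26,0.24,0,-35],[-1,0.268,0.249,0,-35],[-1,0.268,0.249,0,-35],[-1,0.268,0.249,0,-35],[-1,0.268,0.249,0,-35]]]' 40
python3 - <<'E'
from h import *
s=monitor.sense();print(s['eef_pos'],s['ee_rot'],s['force']);p,d=cap('wrist','w1');cap('top','t1');i=info('wrist');print(i)
E
```

```text
time_s: 1.4
eef_pos: [484.5, -229.8, 206.4]
ee_rot: [-0.0, -0.639, 0.769, 0.0]
force: [-0.6, -0.1, 1.1]
grip_width: 1.001
[ 484.54604076 -229.84717453  206.40318468] [-1.32162289e-04 -6.38794833e-01  7.69377112e-01  4.90728212e-05] [-0.57653174 -0.05828632  1.07372131]
{'fov_y': 60.34158479449407, 'cx': 317.6294399993835, 'cy': 201.22416369329184, 'hand_eye': array([[ 9.99999987e-01,  6.02478599e-05,  1.49713443e-04,
         3.84958804e-01],
       [-9.89043574e-05,  9.61856983e-01,  2.73552799e-01,
        -6.91181018e+01],
       [-1.27521950e-04, -2.73552810e-01,  9.61856977e-01,
        -1.66764348e+02],
       [ 0.00000000e+00,  0.00000000e+00,  0.00000000e+00,
         1.00000000e+00]])}
```

View pics/w1.png

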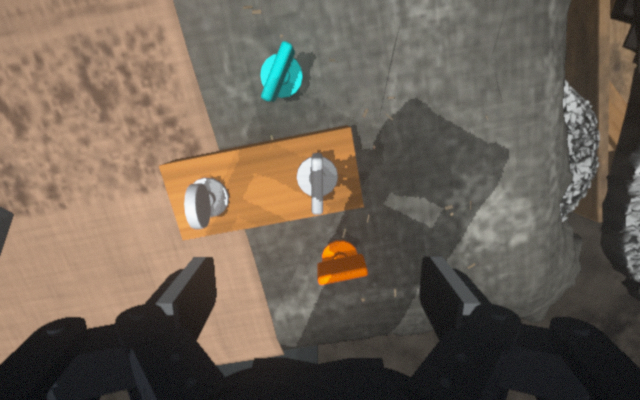

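The wrist view shows the bow at (317,183), upright and on the image's centre column, with the round key at (203,203) well clear. I'll refine the position from the depth.

```bash
cat >> h.py <<'E'
from scipy.spatial.transform import Rotation as Ro
def wpts(d,pos,q,roi):
    i=info('wrist'); f=200/np.tan(np.radians(i['fov_y'])/2);u0,u1,v0,v1=roi
    v,u=np.mgrid[v0:v1,u0:u1].astype(float);D=d[v0:v1,u0:u1].astype(float)
    c=np.stack([(u-i['cx'])/f*D,(v-i['cy'])/f*D,D],-1).reshape(-1,3)[D.ravel()>0]
    T=np.array(i['hand_eye']);t=c@T[:3,:3].T+T[:3,3]
    q=np.array(q);return t@Ro.from_quat([q[1],q[2],q[3],q[0]]).as_matrix().T+np.array(pos)
def fit(Q):
    l=cv2.fitLine(Q[:,:2].astype(np.float32),cv2.DIST_L2,0,.01,.01).ravel()
    return len(Q),Q.mean(0).round(1),cv2.minAreaRect(Q[:,:2].astype(np.float32)),np.degrees(np.arctan2(l[1],l[0]))
E
python3 - <<'E'
from h import *
s=monitor.sense();d=np.load('pics/w1.npz')['d']
Q=wpts(d,s['eef_pos'],s['ee_rot'],(290,345,140,225));print(fit(Q[(Q[:,2]>83)&(Q[:,2]<97)]))
Q=Q[(Q[:,2]>44)&(Q[:,2]<51)];print(fit(Q))
E
```

```text
(671, array([ 486.7, -229.6,   88.8]), ((485.9493408203125, -229.37884521484375), (9.599940299987793, 49.36784362792969), 79.58470916748047), np.float32(-10.492027))
(760, array([ 486.1, -229.7,   46.5]), ((491.1611328125, -230.09303283691406), (38.983848571777344, 49.37681198120117), 85.27079772949219), np.float32(79.62421))
```

```bash
python3 -m pendant '[[[-1,0.001,0,-0.03,0],[-1,0.001,0,-0.06,0],[-1,0.001,0,-0.09,0],[-1,0.001,0,-0.115,0],[-1,0.001,0,-0.135,0],[-1,0.001,0,-0.152,0],[-1,0.001,0,-0.152,0],[-1,0.001,0,-0.152,0],[1,0.001,0,-0.152,0],[1,0.001,0,-0.152,0],[1,0.001,0,-0.152,0],[1,0.001,0,-0.152,0],[1,0.001,0,-0.152,0],[1,0.001,0,-0.152,0],[1,0.001,0,-0.152,0],[1,0.001,0,-0.152,0],[1,0.001,0,-0.152,0],[1,0.001,0,-0.152,0]]]' 50
python3 - <<'E'
from h import *
s=monitor.sense();print(s);cap('scene','s2')
a=np.load('pics/s2.npz')['p'][60:220,280:440];cv2.imwrite('pics/s2c.png',cv2.resize(a,(600,600))[:,:,::-1])
E
```

```text
time_s: 3.3
eef_pos: [486.4, -229.0, 54.6]
ee_rot: [0.0, -0.639, 0.769, -0.0]
force: [-0.6, -0.0, 3.5]
grip_width: 0.097
{'time_s': 3.3, 'joints': array([-6.58099922e-01,  5.07666151e-01,  1.64189349e+00, -7.96844923e-05,
        9.91692989e-01,  1.09678343e+00]), 'dq': array([-0.00043706,  0.00071248, -0.00048732,  0.00043145, -0.00032014,
        0.00149355]), 'tau': array([ 4.33996059e-01, -4.36035311e+01, -2.05223250e+01,  1.70927597e-01,
       -1.36494893e-01,  6.55620112e-03]), 'eef_pos': array([ 486.39084437, -229.03514468,   54.5699831 ]), 'ee_rot': array([ 4.44188815e-06, -6.39137612e-01,  7.69092376e-01, -1.73196251e-04]), 'force': array([-0.62300443, -0.02879997,  3.4511532 ]), 'wrist_torque': array([-0.06449528,  0.13301448,  0.0088305 ]), 'grip_width': 0.09706315588331478}
```

View pics/s2c.png

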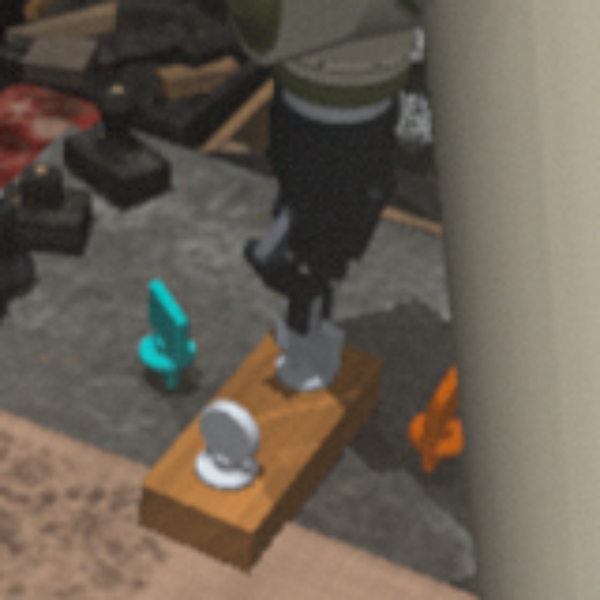

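The bow is between the pads and the round key hasn't moved. I'll lift it straight up and check.

```bash
python3 -m pendant '[[[1,0,0,0.01,0],[1,0,0,0.02,0],[1,0,0,0.03,0],[1,0,0,0.045,0],[1,0,0,0.06,0],[1,0,0,0.08,0],[1,0,0,0.1,0],[1,0,0,0.11,0],[1,0,0,0.11,0],[1,0,0,0.11,0]]]'
python3 - <<'E'
from h import *
s=monitor.sense();print(s['eef_pos']);cap('scene','s3')
a=np.load('pics/s3.npz')['p'][40:220,280:460];cv2.imwrite('pics/s3c.png',cv2.resize(a,(600,600))[:,:,::-1])
E
```

```text
time_s: 4.35
eef_pos: [486.1, -228.7, 163.8]
ee_rot: [-0.0, -0.639, 0.769, 0.0]
force: [-0.1, -0.6, -0.5]
grip_width: 0.098
[ 486.059573   -228.6896304   163.81536762]
```

View pics/s3c.png

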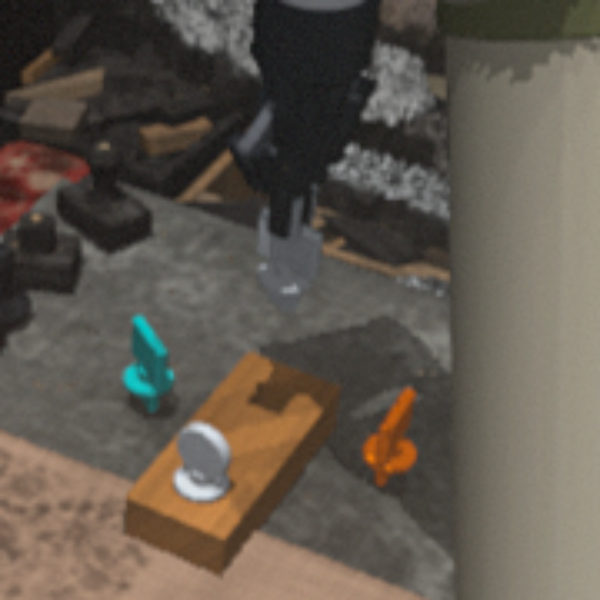

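```bash
python3 -m pendant '[[[1,0,0.02,0,3],[1,0.001,0.05,0,7],[1,0.002,0.085,0,12],[1,0.003,0.12,0,17],[1,0.004,0.155,0,22],[1,0.005,0.19,0,27],[1,0.006,0.225,0,32],[1,0.007,0.26,0,37],[1,0.008,0.295,0,42],[1,0.008,0.33,0,47],[1,0.008,0.365,0,51],[1,0.008,0.395,0,54],[1,0.008,0.42,0,56.5],[1,0.008,0.432,0,56.5],[1,0.008,0.432,0,56.5],[1,0.008,0.432,0,56.5],[1,0.008,0.432,0,56.5]]]'
python3 - <<'E'
from h import *
s=monitor.sense();print(s['eef_pos'],s['ee_rot']);p,d=cap('wrist','w4');cap('top','t4');cap('scene','s4')
Q=wpts(d,s['eef_pos'],s['ee_rot'],(200,440,60,330));Q=Q[(Q[:,2]>57)&(Q[:,2]<67)];print(fit(Q))
a=np.load('pics/s4.npz')['p'][180:330,180:330];b=cv2.resize(a,(400,400))
cv2.imwrite('pics/m4.png',np.hstack([b,cv2.resize(p,(640,400))])[:,:,::-1][:, :])
cv2.imwrite('pics/m4.png',cv2.resize(np.hstack([b,p]),(800,308))[:,:,::-1])
E
```

```text
time_s: 6.1
eef_pos: [494.4, 202.0, 164.2]
ee_rot: [0.0, 0.927, -0.376, -0.0]
force: [0.0, -0.5, -0.2]
grip_width: 0.095
[494.42651446 202.02252443 164.24553209] [ 1.81841323e-04  9.26700274e-01 -3.75801222e-01 -1.07019979e-04]
(4770, array([500.8, 210.6,  60.7]), ((498.9322509765625, 208.5777587890625), (68.96751403808594, 79.20108795166016), 48.817359924316406), np.float32(-42.15251))
```

View pics/m4.png

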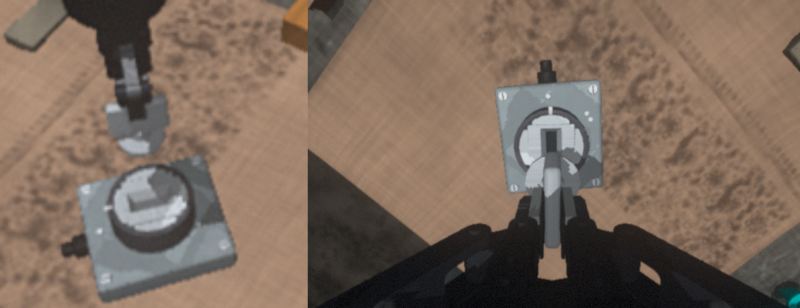

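View pics/w4.png

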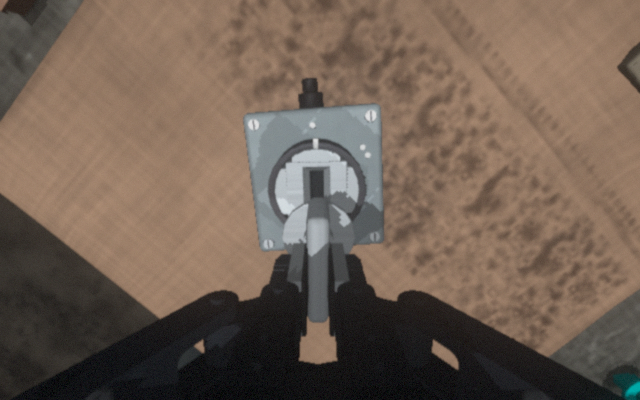

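Slot and key line up in the wrist image: slot edges at columns 302–329, bow at 317. I'll descend in stages.

```bash
python3 -m pendant '[[[1,-0.001,0,-0.02,0],[1,-0.001,0,-0.04,0],[1,-0.001,0,-0.055,0],[1,-0.001,0,-0.06,0],[1,-0.001,0,-0.065,0],[1,-0.001,0,-0.068,0],[1,-0.001,0,-0.071,0],[1,-0.001,0,-0.074,0],[1,-0.001,0,-0.074,0]]]'
python3 - <<'E'
from h import *
s=monitor.sense();print(s['eef_pos'],s['force'],s['wrist_torque']);p,d=cap('wrist','w5');cap('scene','s5')
a=np.load('pics/s5.npz')['p'][200:330,180:330];b=cv2.resize(a,(461,400))
cv2.imwrite('pics/m5.png',cv2.resize(np.hstack([b,p[:,100:540]]),(800,355))[:,:,::-1])
E
```

```text
time_s: 7.15
eef_pos: [493.2, 203.1, 90.2]
ee_rot: [0.0, 0.927, -0.375, -0.0]
force: [0.1, 0.2, -0.7]
grip_width: 0.105
[493.23873452 203.08927474  90.24433985] [ 0.07400971  0.16489863 -0.70648737] [ 0.02491025 -0.04402772  0.01850622]
```

View pics/m5.png

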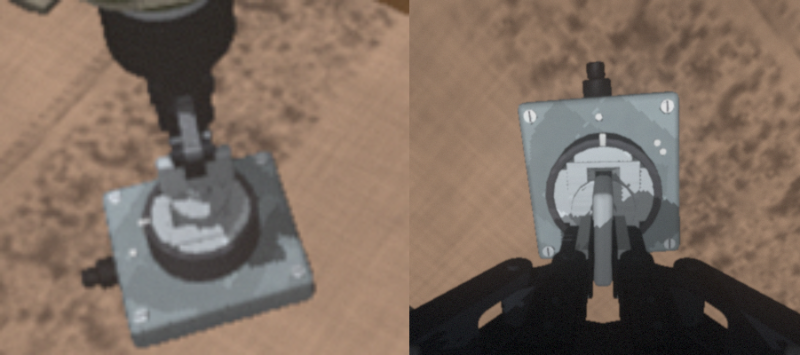

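The bit is in the mouth and there is no contact force. I'll carry on down slowly.

```bash
python3 -m pendant '[[[1,0,0,-0.003,0],[1,0,0,-0.006,0],[1,0,0,-0.009,0],[1,0,0,-0.012,0],[1,0,0,-0.012,0]]]'
```

```text
time_s: 7.75
eef_pos: [493.0, 203.0, 77.9]
ee_rot: [0.0, 0.927, -0.375, -0.0]
force: [0.2, -0.8, -0.8]
grip_width: 0.094
```

```bash
python3 -m pendant '[[[1,0,0,-0.002,0],[1,0,0,-0.004,0],[1,0,0,-0.0045,0],[1,0,0,-0.0045,0]]]'
```

```text
time_s: 8.15
eef_pos: [493.7, 203.0, 74.5]
ee_rot: [-0.0, 0.927, -0.375, 0.0]
force: [-0.8, -0.6, 5.0]
grip_width: 0.097
```

```bash
python3 -m pendant '[[[1,0,0,-0.0005,0],[1,0,0,-0.001,0],[1,0,0,-0.001,0],[1,0,0,-0.001,0]]]'
python3 - <<'E'
from h import *
cap('scene','s6');p,_=cap('wrist','w6')
a=np.load('pics/s6.npz')['p'][200:330,180:330];b=cv2.resize(a,(461,400))
cv2.imwrite('pics/m6.png',cv2.resize(np.hstack([b,p[:,100:540]]),(800,355))[:,:,::-1])
E
```

```text
time_s: 8.55
eef_pos: [493.8, 203.1, 74.4]
ee_rot: [-0.0, 0.927, -0.375, 0.001]
force: [-4.1, -2.4, 13.5]
grip_width: 0.097
```

View pics/m6.png

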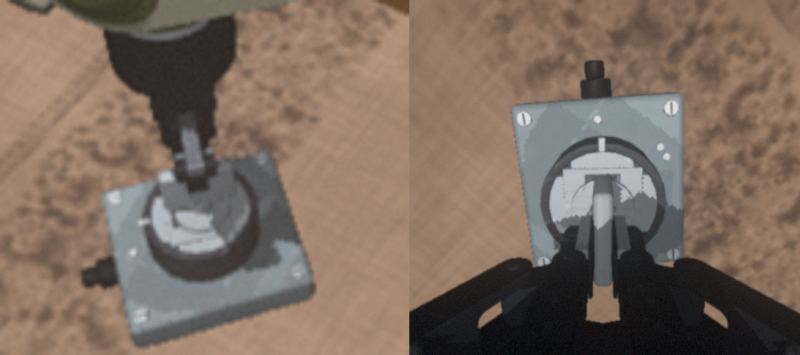

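Contact came at exactly the expected height (collar underside at about 62 mm), with the pointer still near the single pip. I'll ease the push by 0.7 mm and turn clockwise.

```bash
python3 -m pendant '[[[1,0,0,0.0007,-3],[1,0,0,0.0007,-7],[1,0,0,0.0007,-11],[1,0,0,0.0007,-15],[1,0,0,0.0007,-19],[1,0,0,0.0007,-23],[1,0,0,0.0007,-27],[1,0,0,0.0007,-31],[1,0,0,0.0007,-35],[1,0,0,0.0007,-39],[1,0,0,0.0007,-42],[1,0,0,0.0007,-42]]]'
python3 - <<'E'
from h import *
print(monitor.sense()['wrist_torque']);p,_=cap('wrist','w7');cap('scene','s7')
E
```

```text
time_s: 9.85
eef_pos: [493.8, 203.4, 74.5]
ee_rot: [-0.001, 0.731, -0.683, 0.0]
force: [-0.9, 0.9, 7.1]
grip_width: 0.099
[ 0.21463567  0.27373745 -0.08757934]
```

View pics/w7.png

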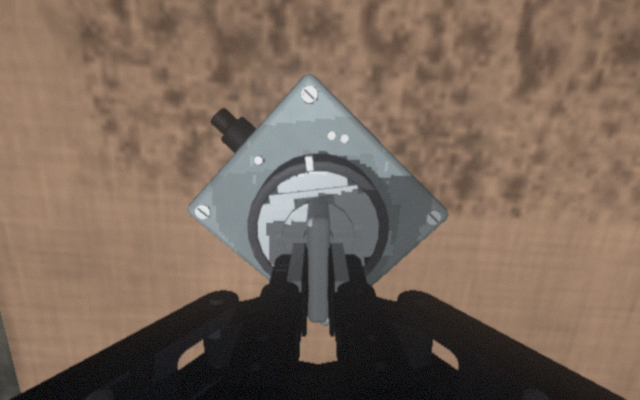

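The pointer is now at (309,164), on its way to the two pips at (338,137). I'll keep turning and watch the torque.

```bash
python3 -m pendant '[[[1,0,0,0,-4],[1,0,0,0,-8],[1,0,0,0,-12],[1,0,0,0,-16],[1,0,0,0,-20],[1,0,0,0,-24],[1,0,0,0,-26],[1,0,0,0,-26]]]'
python3 - <<'E'
from h import *
print(monitor.sense()['wrist_torque']);p,_=cap('wrist','w8')
E
```

```text
time_s: 10.75
eef_pos: [494.0, 203.5, 74.5]
ee_rot: [0.001, -0.559, 0.829, -0.0]
force: [0.1, 1.1, 6.1]
grip_width: 0.101
[0.24003017 0.10456438 0.09552544]
```

View pics/w8.png

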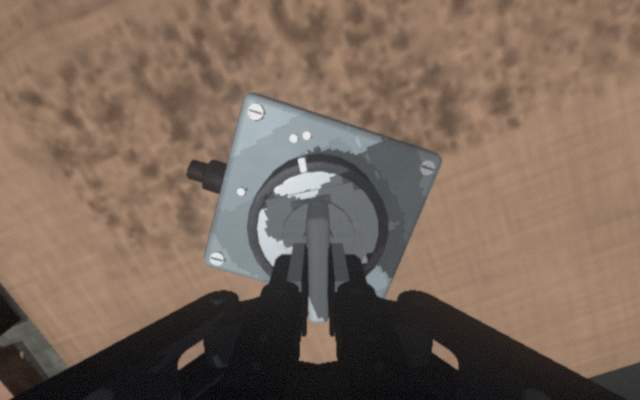

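```bash
python3 -m pendant '[[[1,0,0,0,-2],[1,0,0,0,-4],[1,0,0,0,-4]]]'
python3 -c "
from h import *
print(monitor.sense()['wrist_torque'])"
```

```text
time_s: 11.1
eef_pos: [494.1, 203.4, 74.5]
ee_rot: [0.001, -0.53, 0.848, -0.0]
force: [-0.1, 1.2, 6.2]
grip_width: 0.097
[ 0.2212554  -0.04648338  0.64041521]
```

```bash
python3 -m pendant '[[[1,0,0,0,-1.5],[1,0,0,0,-1.5],[1,0,0,0,-1.5]]]'
python3 - <<'E'
from h import *
print(monitor.sense()['wrist_torque']);p,_=cap('wrist','w9');cv2.imwrite('pics/w9c.png',cv2.resize(p[80:330,180:480],(720,600))[:,:,::-1])
E
```

```text
time_s: 11.4
eef_pos: [494.1, 203.4, 74.5]
ee_rot: [0.001, -0.519, 0.855, -0.001]
force: [0.1, 1.2, 4.5]
grip_width: 0.099
[ 0.23566109 -0.09778052  0.78733852]
```

View pics/w9c.png

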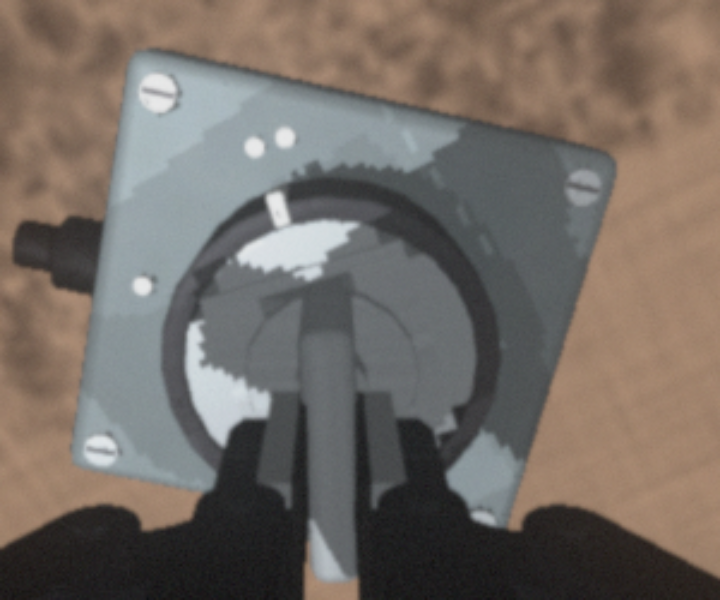

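The torque has jumped to 0.79 N m and the pointer is at the two pips, so the drum is at the stop. I'll unwind slightly within the play, release and retreat.

```bash
python3 -m pendant '[[[1,0,0,0.0003,2],[1,0,0,0.0003,4],[1,0,0,0.0003,4],[0.5,0,0,0.0003,4],[0,0,0,0.0003,4],[-0.5,0,0,0.0003,4],[-0.5,0,0,0.0003,4],[-0.5,0,0,0.0003,4],[-0.5,0,0,0.0003,4],[-0.5,0,0,0.01,4],[-0.5,0,0,0.025,4],[-0.5,0,0,0.045,4],[-0.5,0,0,0.07,4],[-0.5,0,0,0.1,4],[-0.5,0,0,0.13,4],[-0.5,0,0,0.13,4],[-0.5,0,0,0.13,4]]]'
python3 - <<'E'
from h import *
s=monitor.sense();p,d=cap('wrist','w10');q,_=cap('top','t10');r,_=cap('scene','s10')
cv2.imwrite('pics/m10.png',np.vstack([cv2.resize(p,(480,300)),cv2.resize(r[120:310,190:400],(480,300))])[:,:,::-1])
Q=wpts(d,s['eef_pos'],s['ee_rot'],(220,420,90,330));print(fit(Q[(Q[:,2]>100)&(Q[:,2]<118)]))
E
```

```text
time_s: 13.15
eef_pos: [493.3, 203.1, 204.2]
ee_rot: [0.001, -0.548, 0.837, -0.0]
force: [-0.3, 0.7, -0.7]
grip_width: 0.748
(760, array([494.4, 202.8, 108.7]), ((493.1767883300781, 203.33018493652344), (9.97905445098877, 49.82704544067383), 69.4925537109375), np.float32(-20.46459))
```

View pics/m10.png

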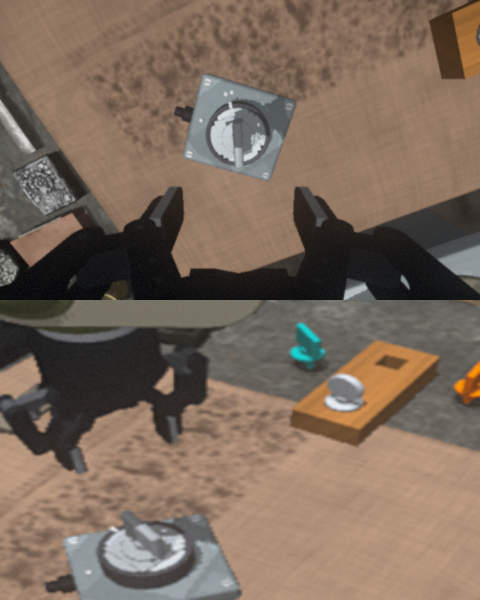

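The key stands in the slot. Its bow top reads 108.7 mm; in the stand it read 88.8 against a true 90, so the collar is seated. Last, I'll measure the drum angle.

Run:
```python
from h import *
p=np.load('pics/w10.npz')['p'];cv2.imwrite('pics/w10c.png',cv2.resize(p[90:250,230:410],(720,640))[:600,:,::-1])
```

```text
(no output)
```

View pics/w10c.png

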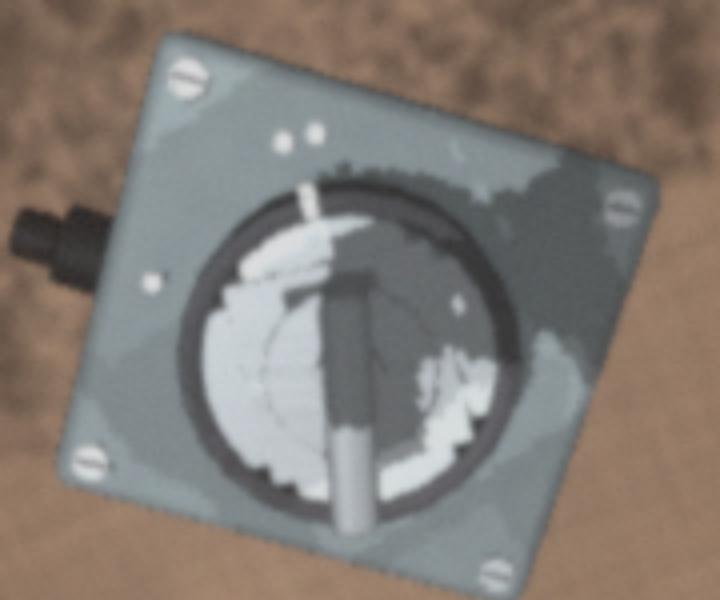

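Run:
```python
from h import *
s=monitor.sense();i=info('wrist');f=200/np.tan(np.radians(i['fov_y'])/2);T=np.array(i['hand_eye']);q=s['ee_rot'];R=Ro.from_quat([q[1],q[2],q[3],q[0]]).as_matrix()
o=R@T[:3,3]+s['eef_pos']
def w(x,y,z):
    c=np.array([(230+x/4-.4-i['cx'])/f,(90+y/4-.4-i['cy'])/f,1]);d=R@T[:3,:3]@c;return (o+d*(z-o[2])/d[2])
c=np.array([493.7,203.2])
for n,x,y,z in [('ptr',308,202,62),('two',299,138,30),('one',152,282,30)]:
    v=w(x,y,z)[:2]-c;print(n,np.hypot(*v).round(1),np.degrees(np.arctan2(v[1],v[0])).round(1))
```

```text
ptr 38.0 -10.5
two 50.4 -10.3
one 50.4 50.2
```

The pointer is at -10.5° and the two pips at -10.3°. That is about 60° (1.05 rad) from the single pip at 50.2°, so the switch is at its on stop.

```bash
python3 -c "
from rig import order
print(order.finish_job())"
```

```text
the job is handed in; nothing more can be done
None
```

The drying fan is switched on, and I handed the job in at about 13 s; no verdict is reported. I took the grey key with the rectangular bow from the stand, pushed it home in the drum slot, turned it clockwise to the stop and let go.

- **Key in the slot before turning:** the collar touched at its expected height of about 62 mm, with the pointer still near the single pip.
- **At the on stop:** torque rose to 0.79 N m at the end of the turn. After release the pointer lay within 0.2° of the two pips, about 60° from the off pip.
- **After release:** the key stands centred in the slot within about 1 mm. Its bow top reads 108.7 mm against a true 110; it read 1.2 mm low in the stand too, so I take the collar as seated.
- **Round key and robot:** the last scene picture shows the round-bow key upright in its hole; I judged that by eye and did not re-measure its position. The gripper is clear, about 95 mm above the key.

No check failed or disagreed.

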